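# Tip a parts case out of a packed rack and stand it in the tray

## Robot

A 6-joint arm with a two-finger parallel gripper is mounted at the origin on a cart in front of the work surface, level with it; the furniture and walls round the work are solid. World frame = base frame: x ahead of the robot, y to its left, z up, the work surface at z = 0. Lengths are in m, angles in rad, forces in N, time in s.
With the tool pointing down it reaches from about 0.275 to 0.85 m from the base axis. Payload 5.2 kg.
Tool frame: the origin (TCP) lies at the very end of the fingers, on their centre line; the grasp point (between the pads) lies 19 mm behind it (arm.hold_point_z is the distance from the TCP to the grasp point, in m); z points along the fingers, y is the direction in which the jaws open and shut (so a half turn about z gives the same grasp; the last joint's range is limited). The gripper opens to 85 mm and grips with 20 to 120 N. Pads are 22 mm wide; open, the fingers measure 114 mm over their backs; the gripper's body (76 mm by 85 mm) begins 54 mm behind the grasp point. The pads swing forward as they close: fully open they stand 13 mm farther back than shut.
Start: joints at [1.066, 0.259, 1.535, -0, 1.348, -0.203], TCP at [0.163, 0.525, 0.231] pointing down, gripper open.
Joint ranges: [-3.14, 3.14], [-0.91, 2.08], [0.19, 2.58], [-1.22, 4.36], [0.22, 2.71], [-3.12, 3.12]. Speed limits (rad/s): [2.57, 2.57, 3.14, 3.14, 3.14, 3.14].

## Interface

Orientations are given as a rotation vector (axis times angle).
In Python, from bench import arm gives the robot as it stands. The module is installed in compiled form; this text tells all that it offers.
- The arm moves only by the shell command python3 -m handwheel 'ROWS' [FORCE]. ROWS is JSON, a list of rows, each a list of 5 numbers: the closure in counts, from 0 (fully open) to 255 (shut), then the shift along the tool's x, y, z in m, then the turn about the tool's z in degrees. A call has 1 to 20 rows; each row shifts and turns the commanded pose from where the row before left it, along the tool's axes as they then stand; what a row does not reach is not made up. A row lasts 1/12 s, in which the tool goes at most 41.7 mm and 7.16 degrees, less where a joint would pass 70% of its speed; a pose out of reach is approached as far as the arm can. A call with a gripper value outside its range is refused whole. The fingers move at their own pace and stop on an object; FORCE is the grip in N (left out, the last holds). Time passes only in rows, so rows that do not move let the fingers close. It gives the time, the measured TCP pose, the force and the opening at its end, in the units of the state.
- arm.observe(): the state, without advancing time (a new reading comes with each control period).
- arm.camera(name): name is "scene" or "top"; returns a dict with "img" (420x560x3 uint8, red, green, blue), "z_map" (420x560 float32, m along the optical axis (not along the pixel's ray), 0 where there is no reading), "fx", "fy", "cx", "cy" (pixels), "R" (3x3) and "t" (3): a world point X has camera coordinates R X + t. Camera axes: x right, y down, z forward; pixel columns grow to the right and rows downward; lengths in m; the calibration is good to about 2 mm. A picture is of the moment at which its call begins.
- arm.close_job(): hands the job in, once; it reports no verdict.
Trained networks look in the newest picture that a camera, given by its name, has taken for a name from the list of things; names that differ only in an ending like _2 or _b are one class to them, and where a whole thing is asked for, a point or a joint stands for the part that bears it (a point fixed in the world has none). Each returns a list of dicts, best first, with "conf" (0 to 1); they miss things now and then, are a little off and sometimes report something else, mostly with a low value. They report only what shows in the picture. A call takes as long as a camera call.
- arm.regions_of(name, camera): "pixels" (420x560 bool, what is visible of it).
- arm.landmark_of(name, camera): "position" ([x, y, z] in m, in world coordinates, good to about 4 mm: a listed point, or the origin of a listed thing).
The state is a dict: "time": time; "qpos": joint angles; "qvel": joint speeds; "joint_efforts": joint torques, N m; "ee_pos": TCP position; "tcp_rot": TCP orientation; "ft_force": force on the tool from outside, world axes, zero at the start; "wrist_torque": the same for the moment, N m; "width": finger opening in m.
Only numpy, scipy, OpenCV 4.12 (cv2) and the standard library are available. Lean on these libraries where they do the work, as an engineer would, in place of code of your own. Each camera call takes 0.05 s, during which the arm holds its last target. There are 200 camera calls.

## Task

Fetch the parts case with the round steel stud on its top out of the tightly packed rack: tip it forward by its top until it leans on the rack's front bar, its foot still in the slot, then take it by its sides, lift it out and set it down gently, upright on its foot inside the shallow tray, released. Leave the other three cases standing in the rack, and do not disturb the beaker, the tape roll or the spray can.

Things in the scene. Friction and masses are not known exactly. Their poses are not given: they have to be found in the camera images.
- rack: Fixed grey sheet-metal rack, 168 x 164 mm, holding four upright cases side by side along its y. Origin: on the worktop under the middle of the row; front is -x (cases tip out that way), z up. Floor 8 mm thick. Slots at y = -57, -19, 19, 57 mm, 36 mm wide, parted by fins 53 mm high: only 4 mm lie between cases. End cheeks 42 mm high (85 mm at the bar).
- rack_toe (a point): Middle of the toe lip's inner edge, 50 mm in front of the rack's origin, 16 mm above the worktop (8 mm above the rack's floor). The front foot edge of a case pivots against this lip when its top is pulled forward; past about 0.47 rad the case falls on by itself.
- rack_back (a point): Middle of the top of the rack's low back, 53 mm behind the rack's origin, 62 mm above the worktop. Above it the backs of the cases are free, with room for closed fingers behind the top of a case.
- rack_bar (a point): Middle of the rack's front bar, a round steel bar of 12 mm diameter, 152 mm long, along the rack's y, 74.5 mm above the worktop and 101 mm in front of the rack's origin. A tipped case leans on it at about 0.67 rad and stays there.
- case_stud: Slim closed black plastic parts case, 96 mm deep (x) x 34 mm thick (y) x 190 mm tall (z), about 0.3 kg, loose, upright in a rack slot at the start, axes parallel to the rack's. Origin: centre of its underside. Flat steel plate on its narrow front (-x). On top, in the middle, stands a round steel stud 24 mm across and 6 mm high: only this case has one. It may be in any of the four slots.
- case_stud_top (a point): Centre of the flat top of the case with the stud (foot of the stud), 190 mm above the case's origin along its z; axes as the case's.
- case_bar_1: Slim closed black plastic parts case, 96 mm deep (x) x 34 mm thick (y) x 190 mm tall (z), about 0.3 kg, loose, upright in a rack slot at the start, axes parallel to the rack's. Origin: centre of its underside. Flat steel plate on its narrow front (-x). On top lies a straight steel bar 70 mm x 12 mm x 6 mm along its x instead of a stud. To be left standing in the rack.
- case_bar_2: Slim closed black plastic parts case, 96 mm deep (x) x 34 mm thick (y) x 190 mm tall (z), about 0.3 kg, loose, upright in a rack slot at the start, axes parallel to the rack's. Origin: centre of its underside. Flat steel plate on its narrow front (-x). On top lies a straight steel bar 70 mm x 12 mm x 6 mm along its x instead of a stud. To be left standing in the rack.
- case_bar_3: Slim closed black plastic parts case, 96 mm deep (x) x 34 mm thick (y) x 190 mm tall (z), about 0.3 kg, loose, upright in a rack slot at the start, axes parallel to the rack's. Origin: centre of its underside. Flat steel plate on its narrow front (-x). On top lies a straight steel bar 70 mm x 12 mm x 6 mm along its x instead of a stud. To be left standing in the rack.
- tray: Shallow open aluminium tray fixed on the worktop, 180 mm (its x) x 150 mm (its y) outside, walls 4 mm thick with their rim 26 mm above the worktop; its floor lies 14 mm above the worktop, so the walls stand 12 mm above the floor. Origin: centre of its underside, on the worktop. The case may stand in it at any heading.
- jar: Grey open plastic beaker, 75 mm across, 68 mm tall, loose, on the worktop. Origin: centre of its underside. Bystander.
- tape: Beige roll of tape lying flat, 93 mm across, 48 mm tall, loose, on the worktop. Origin: centre of its underside. Bystander.
- spray_can: White and red spray can standing upright, 60 mm across, 177 mm tall, loose, on the worktop. Origin: centre of its underside. Bystander.

How it is judged:
On the way:
1. the case with the stud is tipped forward out of the row onto the front bar, its foot still in its slot (angle between case_stud's own z axis and vertical above 0.55 rad and x of case_stud_top in the frame of rack below -0.09 m and z of case_stud in the frame of rack between 0 and 0.05 m and x of case_stud in the frame of rack between -0.04 and 0.03 m), for 0.2 s.
At the end, for the whole second after the job is handed in: The case with the stud stands upright (within 0.06 rad) and at rest on the tray's floor (within 6 mm), its centre within 72 mm (tray x) and 60 mm (tray y) of the tray's; the other cases stand within 0.1 rad and 12 mm of how they stood (angle between case_stud's own z axis and vertical below 0.06 rad and x of case_stud in the frame of tray between -0.072 and 0.072 m and y of case_stud in the frame of tray between -0.06 and 0.06 m and z of case_stud in the frame of tray between 0.008 and 0.02 m and linear speed of case_stud below 0.02 m/s and angular speed of case_stud below 0.1 rad/s and angle between each of case_bar_1, case_bar_2, case_bar_3's own z axis and vertical below 0.1 rad and distance of each of case_bar_1, case_bar_2, case_bar_3 from where it was at the start of the episode below 0.012 m); the robot touches nothing.
It fails at once if another case is tipped over 0.25 rad or moved over 40 mm (angle between any of case_bar_1, case_bar_2, case_bar_3's own z axis and vertical above 0.25 rad or distance of any of case_bar_1, case_bar_2, case_bar_3 from where it was at the start of the episode above 0.04 m).
It fails at once if the beaker, the tape roll or the spray can is moved over 20 mm (distance of any of jar, tape, spray_can from where it was at the start of the episode above 0.02 m).
It fails at once if the case is dropped or slammed into the tray (over 60 N) (contact force between case_stud and tray above 60 N).
It also fails if it takes over 51 s, if anything falls off the work surface, if the arm or the gripper's body presses on something with over 40 N, if the wrist force passes 120 N, or if a joint passes its speed limit or range.

## Working session

There is one attempt and no reset: what is moved stays moved. The work goes in short steps, Python scripts to look and compute and a shell command to move; the robot and the scene stay as the last step left them, time stands still between calls to the robot, and variables do not carry over. Pictures are saved under pics/ and viewed, about 8 in all and at most 12, crops included, and the job is handed in when it is done.

```bash
mkdir -p pics
python3 - <<'E'
from bench import arm
import cv2,numpy as np
s=arm.observe(); print({k:np.round(v,3).tolist() for k,v in s.items()}, arm.hold_point_z)
for c in("scene","top"):
    d=arm.camera(c); cv2.imwrite(f"pics/{c}0.png",d["img"][:,:,::-1])
    print(c,np.round(-d["R"].T@d["t"],3))
    for n in("rack","rack_toe","rack_back","rack_bar","case_stud","case_stud_top","case_bar_1","tray","jar","tape","spray_can"):
        print(n,[(np.round(r["position"],3).tolist(),round(r["conf"],2)) for r in arm.landmark_of(n,c)][:4])
E
```

```text
{'time': 0.0, 'qpos': [1.066, 0.259, 1.536, 0.0, 1.348, -0.203], 'qvel': [-0.0, 0.0, 0.002, -0.0, -0.001, -0.002], 'joint_efforts': [0.001, -44.602, -29.058, -0.0, 0.012, -0.0], 'ee_pos': [0.163, 0.525, 0.23], 'tcp_rot': [-0.472, -3.105, 0.003], 'ft_force': [1.142, -0.057, 0.291], 'wrist_torque': [0.027, 0.005, 0.022], 'width': 0.085} 0.0187
scene [-0.46   1.014  0.796]
rack [([0.46, -0.287, 0.003], 0.85), ([0.479, -0.282, 0.008], 0.71), ([0.438, -0.291, 0.2], 0.59), ([0.487, 0.441, -0.002], 0.56)]
rack_toe [([0.45, -0.241, 0.016], 0.57), ([0.48, -0.282, 0.008], 0.51)]
rack_back []
rack_bar [([0.442, -0.183, 0.073], 0.89)]
case_stud [([0.44, -0.291, 0.008], 0.92)]
case_stud_top [([0.438, -0.289, 0.203], 0.94), ([0.488, 0.445, 0.0], 0.66)]
case_bar_1 [([0.404, -0.298, 0.013], 0.91), ([0.515, -0.275, 0.01], 0.6)]
tray [([0.489, 0.273, 0.003], 0.67), ([0.44, -0.185, 0.073], 0.18)]
jar [([0.604, 0.035, 0.0], 0.82), ([0.442, -0.292, 0.007], 0.24)]
tape [([0.384, 0.007, -0.0], 0.71), ([0.603, 0.035, 0.002], 0.49), ([0.449, -0.234, 0.017], 0.45)]
spray_can [([0.488, 0.443, -0.003], 0.67)]
top [-0.377 -0.072  1.269]
rack []
rack_toe [([0.452, -0.235, 0.016], 0.71)]
rack_back []
rack_bar [([0.438, -0.187, 0.079], 0.96)]
case_stud [([0.442, -0.287, 0.008], 0.95)]
case_stud_top [([0.444, -0.292, 0.196], 0.7)]
case_bar_1 [([0.409, -0.298, 0.008], 0.89), ([0.516, -0.272, 0.012], 0.76), ([0.479, -0.286, 0.008], 0.7)]
tray [([0.495, 0.271, -0.001], 0.7)]
jar [([0.602, 0.035, -0.003], 0.87)]
tape [([0.387, 0.006, -0.005], 0.78)]
spray_can []
```

View pics/scene0.png

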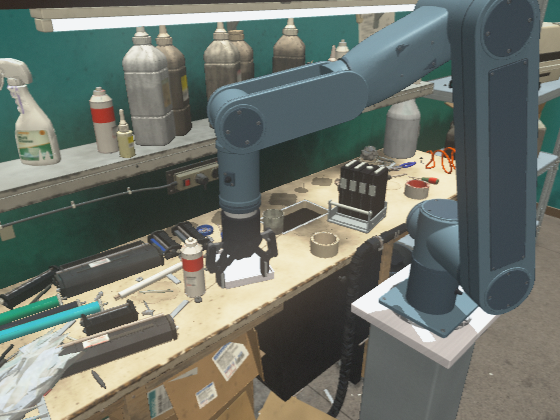

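View pics/top0.png

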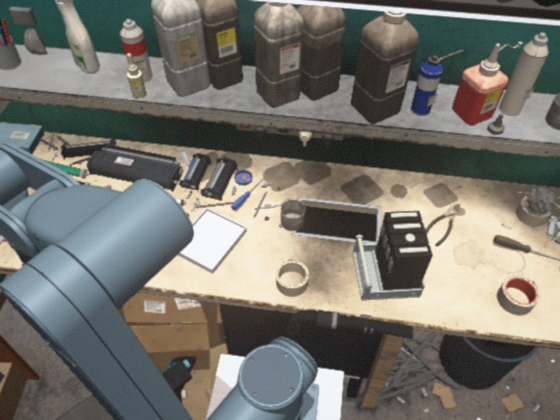

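The scene view shows the rack at about (357,200), the tray under the gripper at (247,270), the can at (193,275) and the tape at (325,243). The top view shows the row at (405,250), with the stud on the second case from the robot side, and the bar at (362,265). Next I measure the headings from depth.

```bash
cat > h.py <<'E'
from bench import arm
import cv2,numpy as np
def cloud(c):
    d=arm.camera(c); z=d["z_map"]; v,u=np.mgrid[:z.shape[0],:z.shape[1]]
    P=np.stack([(u-d["cx"])/d["fx"]*z,(v-d["cy"])/d["fy"]*z,z],-1)
    W=(P-d["t"])@d["R"]; W[z==0]=np.nan
    return d,W
E
python3 - <<'E'
from h import *
d,W=cloud("top")
m=(W[...,2]>.188)&(W[...,2]<.215)&(abs(W[...,0]-.46)<.12)&(abs(W[...,1]+.29)<.12)
p=W[m]; print("tops",m.sum(),np.percentile(p[:,2],[5,50,95]),cv2.minAreaRect((p[:,:2]*1000).astype(np.float32)))
# bar
m=(W[...,2]>.066)&(W[...,2]<.09)&(abs(W[...,0]-.44)<.11)&(abs(W[...,1]+.187)<.04)
print("bar",m.sum(),cv2.minAreaRect((W[m][:,:2]*1000).astype(np.float32)))
# behind rows: highest things
for n in("tray",):
  for c in("top","scene"):
    if c=="scene": d,W=cloud("scene")
    r=arm.regions_of(n,c)
    if r:
        p=W[r[0]["pixels"]]; p=p[~np.isnan(p[:,0])]; print(c,r[0]["conf"],np.percentile(p[:,2],[5,50,95])); p=p[(p[:,2]<.04)&(p[:,2]>.008)]
        print(cv2.minAreaRect((p[:,:2]*1000).astype(np.float32)))
for c in("top","scene"):
    r=arm.regions_of("case_stud",c); d,W=cloud(c) if c=="top" else (d,W)
    if r:
        p=W[r[0]["pixels"]];p=p[p[:,2]>.19]; print(c,r[0]["conf"],len(p),cv2.minAreaRect((p[:,:2]*1000).astype(np.float32)))
d,W=cloud("top")
m=(abs(W[...,0]-.47)<.12)&(W[...,1]<-.35)&(W[...,1]>-.5)
print("behind",np.nanpercentile(W[m][:,2],[50,95,100]))
print(arm.observe()["time"])
E
```

```text
tops 1744 [0.19132274 0.19726762 0.20449601] ((458.5574951171875, -284.36724853515625), (152.8011474609375, 97.63336181640625), 11.701679229736328)
bar 279 ((443.59234619140625, -207.79583740234375), (173.25341796875, 63.425167083740234), 11.874842643737793)
top 0.72 [0.00467511 0.01348198 0.02475003]
((489.30352783203125, 271.88275146484375), (154.1521759033203, 188.1829833984375), 67.5860824584961)
scene 0.94 [0.00345431 0.01415225 0.02638002]
((487.6530456542969, 270.1783447265625), (148.078369140625, 184.35125732421875), 65.61085510253906)
top 0.95 468 ((438.631591796875, -287.9839782714844), (51.47420883178711, 96.74488067626953), 12.335015296936035)
scene 0.57 0 ((0.0, 0.0), (0.0, 0.0), 0.0)
behind [-0.00207335  0.761026    0.7805525 ]
1.6
```

```bash
python3 -m handwheel '[[255,0,0,-0.004,6.1],[255,0,0,-0.004,6.1],[255,0,0,-0.004,6.1],[255,0,0,-0.004,6.1],[255,0,0,-0.004,6.1],[255,0,0,-0.004,6.1],[255,0,0,-0.004,6.1],[255,0,0,-0.004,6.1],[255,0,0,-0.004,6.1],[255,0,0,-0.004,6.1]]' 30
python3 -m handwheel '[[255,-0.03,0.0036,0,0],[255,-0.03,0.0036,0,0],[255,-0.03,0.0036,0,0],[255,-0.03,0.0036,0,0],[255,-0.03,0.0036,0,0],[255,-0.03,0.0036,0,0],[255,-0.03,0.0036,0,0],[255,-0.03,0.0036,0,0],[255,-0.03,0.0036,0,0],[255,-0.03,0.0036,0,0],[255,-0.03,0.0036,0,0],[255,-0.03,0.0036,0,0],[255,-0.03,0.0036,0,0],[255,-0.03,0.0036,0,0],[255,-0.03,0.0036,0,0],[255,-0.03,0.0036,0,0],[255,-0.03,0.0036,0,0],[255,-0.03,0.0036,0,0],[255,-0.03,0.0036,0,0],[255,-0.03,0.0036,0,0]]'
```

```text
time: 2.43
ee_pos: [0.1635, 0.5251, 0.2715]
tcp_rot: [-1.99, -2.431, 0.0]
ft_force: [0.1, 0.1, 0.2]
width: -0.0003
time: 4.1
ee_pos: [0.3559, -0.0494, 0.2716]
tcp_rot: [1.983, 2.435, 0.001]
ft_force: [1.1, 0.7, 0.9]
width: -0.0001
```

```bash
python3 -m handwheel '[[255,-0.0293,0.0031,0,0],[255,-0.0293,0.0031,0,0],[255,-0.0293,0.0031,0,0],[255,-0.0293,0.0031,0,0],[255,-0.0293,0.0031,0,0],[255,-0.0293,0.0031,0,0],[255,-0.0293,0.0031,0,0],[255,-0.0293,0.0031,0,0],[255,-0.0293,0.0031,0,0],[255,-0.0293,0.0031,0,0],[255,-0.0293,0.0031,0,0],[255,0,0,0,0],[255,0,0,0,0]]'
python3 - <<'E'
from h import *
s=arm.observe(); print(s["ee_pos"],s["tcp_rot"],s["qpos"])
d,W=cloud("scene")
def px(p):
    q=d["R"]@np.array(p)+d["t"]; return d["fx"]*q[0]/q[2]+d["cx"],d["fy"]*q[1]/q[2]+d["cy"]
u,v=map(int,px([.45,-.3,.2])); print(u,v, px(s["ee_pos"]))
im=d["img"][:,:,::-1]; a=im[max(0,v-70):v+80,max(0,u-90):u+90]; a=cv2.resize(a,None,fx=4,fy=4)[:600,:720]
cv2.imwrite("pics/s1.png",a)
for c in("scene","top"):
    if c=="top": arm.camera(c)
    for n in("case_stud","case_stud_top","rack_bar","rack"): print(c,n,[(np.round(r["position"],3).tolist(),round(r["conf"],2)) for r in arm.landmark_of(n,c)][:2])
print(arm.observe()["time"])
E
```

```text
time: 5.18
ee_pos: [0.4544, -0.3575, 0.2703]
tcp_rot: [-1.984, -2.434, -0.0]
ft_force: [-0.5, -0.3, -0.2]
width: 0.0002
[ 0.45438495 -0.35754611  0.2703475 ] [-1.98439324e+00 -2.43360201e+00 -4.74150524e-04] [-8.59537101e-01  2.88492987e-01  1.39921445e+00  3.72448022e-05
  1.45540649e+00 -1.06219908e+00]
369 166 (np.float64(379.6785703271777), np.float64(144.25940644371815))
scene case_stud [([0.515, -0.276, 0.008], 0.36), ([0.603, 0.031, -0.0], 0.21)]
scene case_stud_top [([0.488, 0.443, -0.004], 0.37)]
scene rack_bar [([0.438, -0.183, 0.074], 0.64)]
scene rack []
top case_stud [([0.441, -0.291, 0.007], 0.67)]
top case_stud_top [([0.474, -0.283, 0.008], 0.54), ([0.452, -0.235, 0.011], 0.19)]
top rack_bar [([0.441, -0.187, 0.083], 0.78)]
top rack []
5.6833
```

View pics/s1.png

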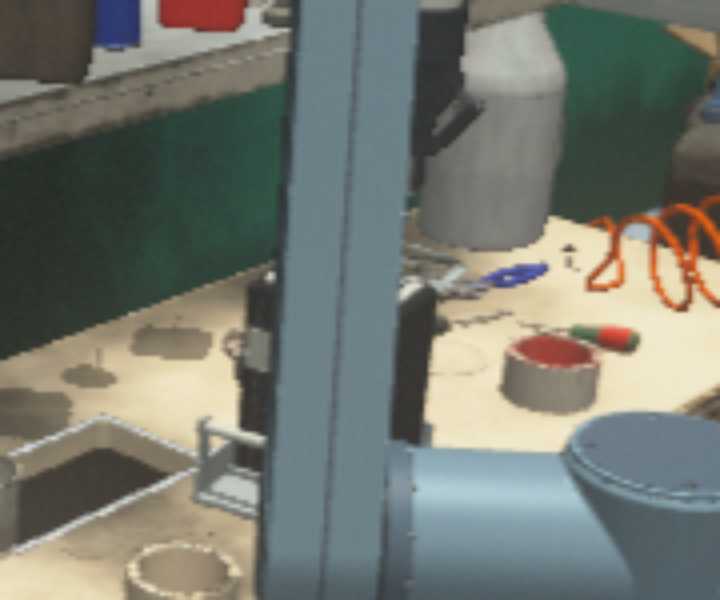

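The arm hides the rack from the scene camera: only the rack's front shows, at about (230,450). The measured pose puts the fingers 69 mm behind the case centre and 1 mm sideways, as intended, so I lower behind the case and push.

```bash
python3 -m handwheel '[[255,0,0,0.02,0],[255,0,0,0.02,0],[255,0,0,0.02,0],[255,0,0,0.02,0],[255,0,0,0.02,0],[255,0,0,0,0]]'
python3 -m handwheel '[[255,0.005,0,0,0],[255,0.005,0,0,0],[255,0.005,0,0,0],[255,0.005,0,0,0],[255,0.005,0,0,0],[255,0.005,0,0,0]]'
python3 - <<'E'
from h import *
print(arm.observe()["ft_force"])
d,W=cloud("top"); cv2.imwrite("pics/t2.png",cv2.resize(d["img"][170:320,320:480,::-1],None,fx=4,fy=4))
E
```

```text
time: 6.18
ee_pos: [0.4527, -0.3543, 0.1673]
tcp_rot: [-1.978, -2.431, -0.002]
ft_force: [-0.6, 0.5, -0.4]
width: -0.0002
time: 6.68
ee_pos: [0.4487, -0.3268, 0.1723]
tcp_rot: [1.982, 2.435, -0.001]
ft_force: [0.0, -0.4, 0.3]
width: -0.0001
[ 0.03376065 -0.43874379  0.31552745]
```

View pics/t2.png

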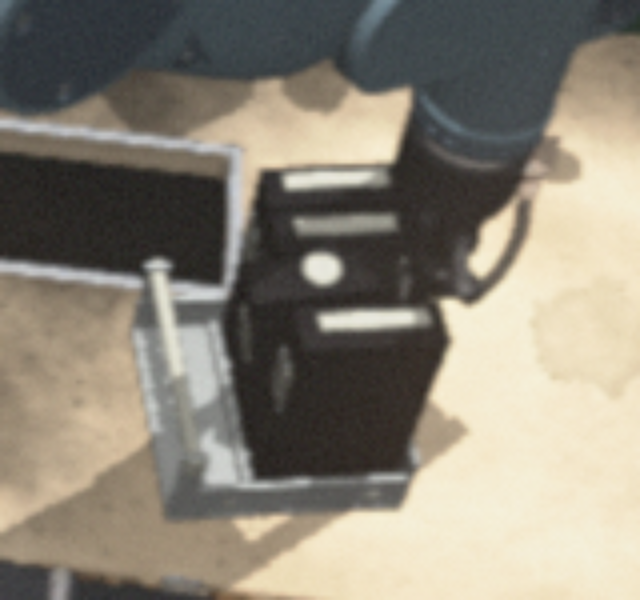

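The stud, at (322,268), has moved ahead of the other tops, so only the right case is tipping. I keep pushing.

```bash
python3 -m handwheel '[[255,0.005,0,0,0],[255,0.005,0,0,0],[255,0.005,0,0,0],[255,0.005,0,0,0],[255,0.005,0,0,0],[255,0.005,0,0,0],[255,0.005,0,0,0],[255,0.005,0,0,0],[255,0.004,0,0,0],[255,0.003,0,0,0],[255,0.003,0,0,0],[255,0.003,0,0,0],[255,0.003,0,0,0],[255,0.003,0,0,0],[255,0.003,0,0,0],[255,0.003,0,0,0]]'
python3 - <<'E'
from h import *
d,W=cloud("top"); cv2.imwrite("pics/t3.png",cv2.resize(d["img"][170:320,320:480,::-1],None,fx=4,fy=4))
for n in("case_stud","case_stud_top","case_bar_1"): print(n,[(np.round(r["position"],3).tolist(),round(r["conf"],2)) for r in arm.landmark_of(n,"top")][:3])
E
```

```text
time: 8.07
ee_pos: [0.4352, -0.2631, 0.1713]
tcp_rot: [-1.983, -2.436, -0.0]
ft_force: [0.6, 0.8, 0.5]
width: 0.0001
case_stud [([0.442, -0.284, 0.035], 0.92), ([0.455, -0.235, 0.013], 0.73)]
case_stud_top [([0.415, -0.17, 0.192], 0.61)]
case_bar_1 [([0.409, -0.3, 0.007], 0.69)]
```

View pics/t3.png

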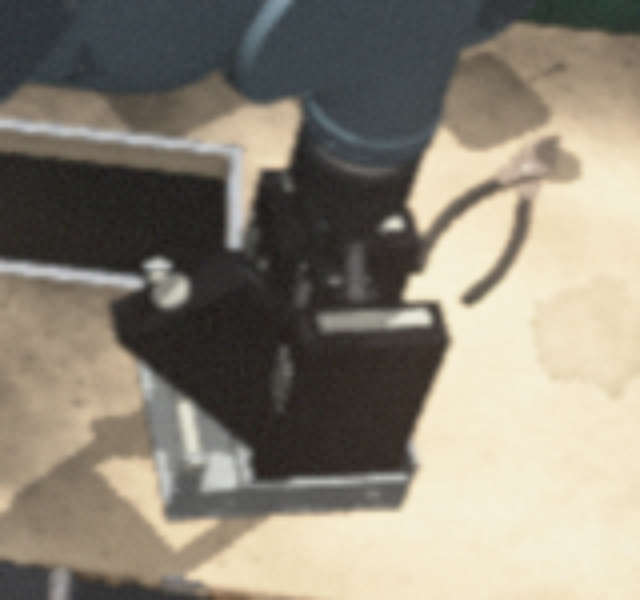

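The case leans on the bar: the stud is at (168,290) over it, and the tilt measures 0.64 rad. The neighbours still stand. Next I rise, open, move ahead and descend over the case's sides.

```bash
python3 -m handwheel '[[255,0,0,-0.03,0],[255,0,0,-0.03,0],[255,0,0,-0.03,0],[255,0,0,-0.03,0],[0,0,0,0,0],[0,0.03,0,0,0],[0,0.03,0,0,0],[0,0.027,0,0,0],[0,0,0,0,0],[0,0,0,0,0],[0,0,0,0,0]]'
python3 - <<'E'
from h import *
d,W=cloud("scene")
for n in("case_stud","case_stud_top"): print(n,[(np.round(r["position"],3).tolist(),round(r["conf"],2)) for r in arm.landmark_of(n,"scene")][:3])
cl=lambda W,z0,z1: W[(W[...,2]>z0)&(W[...,2]<z1)&(abs(W[...,0]-.43)<.1)&(abs(W[...,1]+.2)<.09)]
for c in("scene","top"):
    d,W=cloud(c); p=cl(W,.1,.25)
    C=np.array([.441,-.290]); ex=np.array([.2028,-.9792]); ey=np.array([.9792,.2028])
    q=np.c_[(p[:,:2]-C)@ex,(p[:,:2]-C)@ey,p[:,2]]*1000
    q=q[(q[:,0]<-60)]
    k=q[(q[:,2]<225)&(abs(q[:,1])<40)]
    print(c,len(k),np.percentile(k,[1,50,99],axis=0).round())
E
```

```text
time: 9.18
ee_pos: [0.4178, -0.1787, 0.2913]
tcp_rot: [1.982, 2.436, -0.001]
ft_force: [-0.1, -0.0, -0.2]
width: 0.0833
case_stud []
case_stud_top [([0.514, -0.271, 0.008], 0.27)]Traceback (most recent call last):
  File "<stdin>", line 11, in <module>
    return _quantile_unchecked(
        a, q, axis, out, overwrite_input, method, keepdims, weights)
    return _ureduce(a,
                    func=_quantile_ureduce_func,
    ...<5 lines>...
                    overwrite_input=overwrite_input,
                    method=method)
    r = func(a, **kwargs)
    result = _quantile(arr,
                       quantiles=q,
    ...<2 lines>...
                       out=out,
                       weights=wgt)
    slices_having_nans = np.isnan(arr[-1, ...])
                                  ~~~^^^^^^^^^
IndexError: index -1 is out of bounds for axis 0 with size 0
```

```bash
python3 -m handwheel '[[0,0,0,0.027,0],[0,0,0,0.027,0],[0,0,0,0.027,0],[0,0,0,0.025,0],[0,0,0,0.015,0],[0,0,0,0.012,0],[0,0,0,0,0]]'
python3 -m handwheel '[[255,0,0,0,0],[255,0,0,0,0],[255,0,0,0,0],[255,0,0,0,0],[255,0,0,0,0],[255,0,0,0,0],[255,0,0,0,0]]' 25
```

```text
time: 9.97
ee_pos: [0.4161, -0.1778, 0.1556]
tcp_rot: [-1.981, -2.431, 0.0]
ft_force: [-0.3, -0.3, 0.1]
width: 0.0855
time: 10.55
ee_pos: [0.4181, -0.1786, 0.1591]
tcp_rot: [1.982, 2.435, -0.0]
ft_force: [0.2, -0.0, 5.4]
width: 0.0332
```

```bash
python3 -m handwheel '[[255,0,0,-0.006,0],[255,0,0,-0.01,0],[255,0,0,-0.01,0],[255,0,0,-0.01,0],[255,0,0,-0.01,0],[255,0,0,0,0]]'; python3 -m handwheel '[[255,0,0,-0.012,0],[255,0,0,-0.012,0],[255,0,0,-0.012,0],[255,0,0,-0.012,0],[255,0,0,-0.012,0],[255,0,0,0,0]]'
python3 - <<'E'
from h import *
d,W=cloud("top"); cv2.imwrite("pics/t4.png",cv2.resize(d["img"][150:320,300:480,::-1],None,fx=3.5,fy=3.5))
E
```

```text
time: 11.05
ee_pos: [0.4183, -0.1787, 0.2063]
tcp_rot: [1.981, 2.434, -0.0]
ft_force: [0.7, 0.2, -2.3]
width: 0.0336
time: 11.55
ee_pos: [0.4183, -0.1788, 0.2662]
tcp_rot: [1.981, 2.434, 0.0]
ft_force: [-0.1, -0.9, -3.5]
width: 0.0339
```

View pics/t4.png

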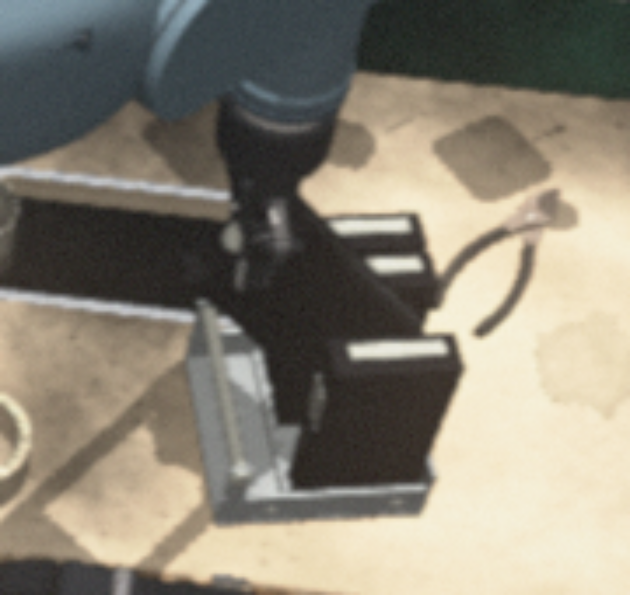

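The case is held and clear of its slot, weight about 3.5 N. It still leans, since it didn't swing in the pads. I carry it to the tray with the lowest grip, so it may pivot upright.

```bash
python3 -m handwheel '[[255,0,0,-0.012,0],[255,0,0,-0.012,0],[255,0,0,-0.012,0],[255,0,0,-0.012,0],[255,0,0,-0.012,0],[255,0,0,0,0]]' 20; python3 -m handwheel '[[255,0.01,0.004,0,0],[255,0.02,0.008,0,0],[255,0.0264,0.01,0,0],[255,0.0264,0.01,0,0],[255,0.0264,0.01,0,0],[255,0.0264,0.01,0,0],[255,0.0264,0.01,0,0],[255,0.0264,0.01,0,0],[255,0.0264,0.01,0,0],[255,0.0264,0.01,0,0],[255,0.0264,0.01,0,0],[255,0.0264,0.01,0,0],[255,0.0264,0.01,0,0],[255,0.0264,0.01,0,0],[255,0.0264,0.01,0,0],[255,0.0264,0.01,0,0],[255,0.0264,0.009,0,0],[255,0,0,0,0],[255,0,0,0,0]]'
python3 - <<'E'
from h import *
s=arm.observe();print(s["ft_force"],s["wrist_torque"])
d,W=cloud("scene"); cv2.imwrite("pics/s5.png",cv2.resize(d["img"][130:320,130:350,::-1],None,fx=3,fy=3))
d,W=cloud("top")
for n in("case_stud","case_stud_top"): print(n,[(c,np.round(r["position"],3).tolist(),round(r["conf"],2)) for c in("scene","top") for r in arm.landmark_of(n,c)][:3])
E
```

```text
time: 12.1
ee_pos: [0.4181, -0.1786, 0.3253]
tcp_rot: [1.982, 2.435, 0.0]
ft_force: [0.8, 0.5, -2.9]
width: 0.0333
time: 13.68
ee_pos: [0.4875, 0.2733, 0.322]
tcp_rot: [-1.978, -2.438, 0.005]
ft_force: [-1.0, -0.3, -3.9]
width: 0.0337
[-0.97592732 -0.29560158 -3.94006266] [ 0.08775192  0.03344193 -0.0231818 ]
case_stud [('scene', [0.506, 0.168, 0.194], 0.93), ('top', [0.51, 0.169, 0.194], 0.68)]
case_stud_top [('scene', [0.48, 0.276, 0.352], 0.64), ('scene', [0.462, -0.286, 0.002], 0.46)]
```

View pics/s5.png

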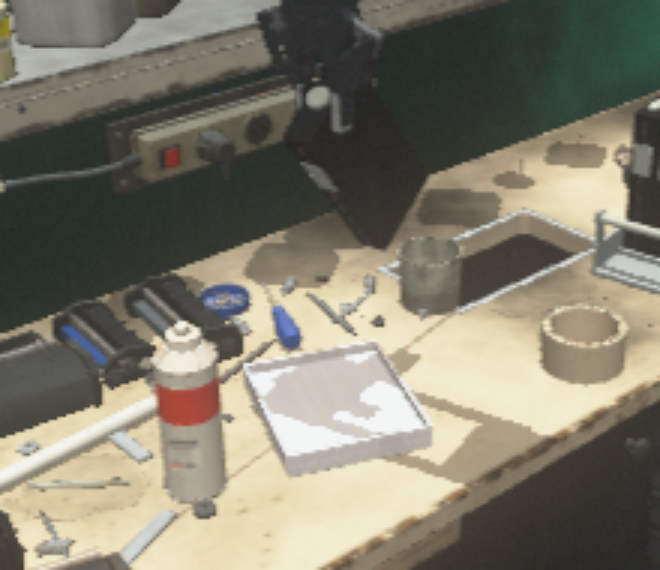

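The case hangs at about (360,170), still leaning 0.6 rad, above the tray at (340,405). I lower it to just above the rim and ease the grip so that gravity swings it upright.

```bash
python3 -m handwheel '[[255,0,0,0.01,0],[255,0,0,0.02,0],[255,0,0,0.02,0],[255,0,0,0.02,0],[255,0,0,0.02,0],[255,0,0,0.02,0],[255,0,0,0.014,0],[200,0,0,0,0],[180,0,0,0,0],[180,0,0,0,0]]'
python3 -m handwheel '[[170,0,0,0,0],[170,0,0,0,0],[165,0,0,0,0],[165,0,0,0,0]]'
python3 - <<'E'
from h import *
s=arm.observe();print(s["ft_force"],s["wrist_torque"])
arm.camera("scene");arm.camera("top")
for n in("case_stud","case_stud_top"): print(n,[(c,np.round(r["position"],3).tolist(),round(r["conf"],2)) for c in("scene","top") for r in arm.landmark_of(n,c)][:3])
E
```

```text
time: 14.82
ee_pos: [0.4894, 0.2715, 0.2011]
tcp_rot: [1.983, 2.435, 0.002]
ft_force: [-0.1, 0.0, -2.4]
width: 0.0337
time: 15.15
ee_pos: [0.4891, 0.2717, 0.201]
tcp_rot: [1.983, 2.436, 0.002]
ft_force: [0.9, -0.1, -3.4]
width: 0.0336
[ 0.89675721 -0.12007313 -3.40184211] [0.19033185 0.02137566 0.00544173]
case_stud [('scene', [0.512, 0.165, 0.073], 0.58), ('top', [0.511, 0.171, 0.075], 0.56)]
case_stud_top [('scene', [0.484, 0.278, 0.233], 0.88), ('top', [0.485, 0.279, 0.232], 0.57)]
```

```bash
for c in 1; do python3 -m handwheel '[[161,0,0,0,0],[161,0,0,0,0],[161,0,0,0,0]]'; python3 -c "
from bench import arm
print(arm.observe()['wrist_torque'])"; python3 -m handwheel '[[158,0,0,0,0],[158,0,0,0,0],[158,0,0,0,0]]'; python3 -c "
from h import *
print(arm.observe()['wrist_torque']); arm.camera('scene')
for n in('case_stud','case_stud_top'): print(n,[(np.round(r['position'],3).tolist(),round(r['conf'],2)) for r in arm.landmark_of(n,'scene')][:2])"; done
```

```text
time: 15.7
ee_pos: [0.4888, 0.2716, 0.2003]
tcp_rot: [-1.983, -2.436, 0.0]
ft_force: [-0.7, 0.6, -2.6]
width: 0.0333
[0.16039622 0.01789227 0.00087184]
time: 15.95
ee_pos: [0.4888, 0.2716, 0.2003]
tcp_rot: [-1.983, -2.436, 0.0]
ft_force: [-0.6, 0.2, -3.3]
width: 0.0337
[ 0.1417019   0.04873514 -0.00917901]
case_stud [([0.507, 0.166, 0.075], 0.66), ([0.515, -0.276, 0.006], 0.26)]
case_stud_top [([0.485, 0.278, 0.233], 0.74)]
```

```bash
cat > st.py <<'E'
from h import *
s=arm.observe(); print('tq',s['wrist_torque'].round(3) if hasattr(s['wrist_torque'],'round') else s['wrist_torque']); arm.camera('scene')
a=[next((np.array(r['position']) for r in arm.landmark_of(n,'scene') if r['conf']>.4),None) for n in('case_stud','case_stud_top')]
print([None if x is None else x.round(3) for x in a])
if a[0] is not None and a[1] is not None:
    v=a[1]-a[0]; print('tilt',np.arctan2(v[:2]@[-.2028,.9792],v[2]).round(3))
E
python3 -m handwheel '[[158,0,0,0.008,0],[158,0,0,0.007,0],[156,0,0,0,0],[156,0,0,0,0],[156,0,0,0,0]]'; python3 st.py;  python3 -m handwheel '[[155,0,0,0,0],[155,0,0,0,0],[155,0,0,0,0]]'; python3 st.py; python3 -m handwheel '[[154,0,0,0,0],[154,0,0,0,0],[154,0,0,0,0]]'; python3 st.py
```

```text
time: 16.52
ee_pos: [0.4887, 0.2715, 0.185]
tcp_rot: [-1.983, -2.436, 0.001]
ft_force: [0.5, -0.5, -3.4]
width: 0.0334
tq [0.139 0.012 0.003]
[array([0.509, 0.165, 0.058]), array([0.486, 0.279, 0.216])]
tilt 0.634
time: 16.92
ee_pos: [0.4888, 0.2716, 0.1855]
tcp_rot: [1.983, 2.436, 0.0]
ft_force: [-0.4, 1.3, -3.6]
width: 0.0335
tq [0.17  0.021 0.009]
[array([0.508, 0.167, 0.058]), array([0.484, 0.274, 0.215])]
tilt 0.609
time: 17.32
ee_pos: [0.4888, 0.2716, 0.1853]
tcp_rot: [1.983, 2.436, -0.0]
ft_force: [0.4, -1.2, -3.2]
width: 0.0339
tq [ 0.15   0.056 -0.058]
[array([0.508, 0.172, 0.055]), array([0.484, 0.276, 0.216])]
tilt 0.586
```

```bash
python3 -m handwheel '[[153,0,0,0,0],[153,0,0,0,0],[153,0,0,0,0]]'; python3 st.py;  python3 -m handwheel '[[152,0,0,0,0],[152,0,0,0,0],[152,0,0,0,0]]'; python3 st.py
```

```text
time: 17.72
ee_pos: [0.4891, 0.2717, 0.1858]
tcp_rot: [1.983, 2.436, 0.001]
ft_force: [1.0, -0.8, 0.1]
width: 0.0341
tq [ 0.033 -0.045 -0.029]
[array([0.505, 0.189, 0.047]), array([0.478, 0.303, 0.194])]
tilt 0.672
time: 18.12
ee_pos: [0.4888, 0.2716, 0.1853]
tcp_rot: [1.983, 2.436, 0.0]
ft_force: [-0.1, -0.5, -0.9]
width: 0.0346
tq [-0.042 -0.024 -0.016]
[array([0.48 , 0.213, 0.061]), array([0.438, 0.399, 0.08 ])]
tilt 1.47
```

Run:
```python
from h import *
d,W=cloud("scene"); cv2.imwrite("pics/s6.png",cv2.resize(d["img"][150:320,130:330,::-1],None,fx=3.5,fy=3.5))
print([(np.round(r['position'],3).tolist(),r['conf']) for r in arm.landmark_of('spray_can','scene')][:2], arm.observe()["width"])
```

```text
[([0.487, 0.442, -0.0], 0.62)] 0.03443259951037538
```

View pics/s6.png

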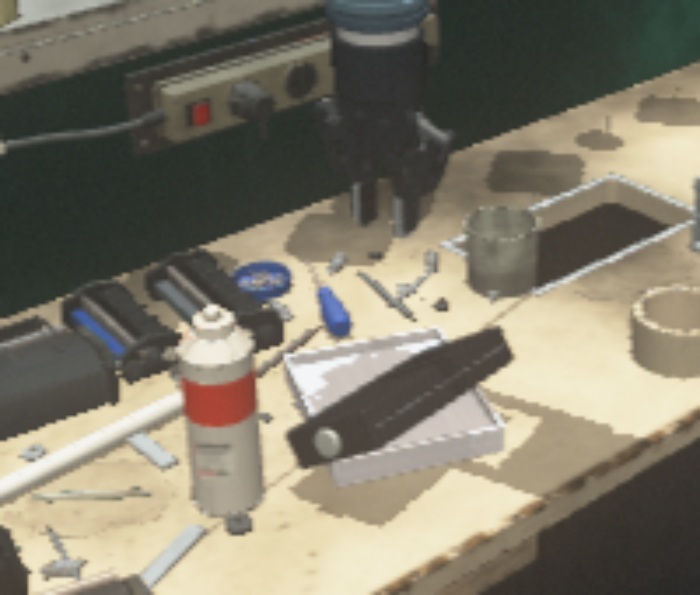

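The case slid out of the loosened grip. It now lies on its front across the tray, foot end at (490,345), stud end at (325,440). The can at (215,430) is still in place. I measure where the case lies and pick it up again.

```bash
cat > lay.py <<'E'
from h import *
for c in("scene","top"):
    d,W=cloud(c)
    for n in('case_stud','case_stud_top','spray_can'): print(c,n,[(np.round(r['position'],3).tolist(),round(r['conf'],2)) for r in arm.landmark_of(n,c)][:2])
    for r in arm.regions_of('case_stud',c)[:1]:
        p=W[r['pixels']]; p=p[~np.isnan(p[:,0])]; z=np.percentile(p[:,2],[2,50,98]); print(c,r['conf'],len(p),z.round(3))
        q=p[(p[:,2]>z[2]-.035)&(p[:,2]<z[2]+.005)]; print(cv2.minAreaRect((q[:,:2]*1000).astype(np.float32)))
print(arm.observe()["time"])
E
python3 lay.py
```

```text
scene case_stud [([0.425, 0.209, 0.068], 0.62)]
scene case_stud_top [([0.388, 0.395, 0.027], 0.78), ([0.486, 0.444, -0.0], 0.36)]
scene spray_can [([0.488, 0.442, -0.001], 0.56)]
scene 0.56 2131 [0.01  0.057 0.086]
((405.70849609375, 306.08935546875), (96.07652282714844, 190.80987548828125), 12.272624015808105)
top case_stud []
top case_stud_top [([0.39, 0.4, 0.033], 0.87)]
top spray_can [([0.486, 0.442, -0.0], 0.95), ([0.406, -0.299, 0.009], 0.63)]
top 0.85 2344 [0.011 0.056 0.079]
((398.1285400390625, 306.03326416015625), (99.76168823242188, 192.48507690429688), 10.057144165039062)
18.8667
```

Run:
```python
from h import *
d,W=cloud("scene"); A=cv2.resize(d["img"][200:320,170:320,::-1],None,fx=4,fy=4)[:300]
r=arm.regions_of('case_stud','scene')[0]; P=W[r['pixels']]; P=P[~np.isnan(P[:,0])]
A=cv2.resize(d["img"][215:320,180:310,::-1],(520,420)); d2,W2=cloud("top"); 
u=d2["R"]@np.array([.43,.3,.03])+d2["t"]; c,rw=int(d2["fx"]*u[0]/u[2]+d2["cx"]),int(d2["fy"]*u[1]/u[2]+d2["cy"])
B=cv2.resize(d2["img"][max(0,rw-50):rw+50,max(0,c-40):c+40,::-1],(280,350)); B=cv2.copyMakeBorder(B,0,70,0,0,cv2.BORDER_CONSTANT)
cv2.imwrite("pics/m7.png",np.hstack([A,B]))
# plane fit of large faces by ransac
rng=np.random.default_rng(0); Q=np.vstack([P]); 
for k in range(3):
    best=None
    for i in range(400):
        a=Q[rng.choice(len(Q),3,0)]; n=np.cross(a[1]-a[0],a[2]-a[0]); 
        if np.linalg.norm(n)<1e-6: continue
        n/=np.linalg.norm(n); m=abs((Q-a[0])@n)<.003
        if best is None or m.sum()>best[0].sum(): best=(m,n)
    m,n=best; n=n*np.sign(n[2]); print(m.sum(),n.round(2),Q[m].mean(0).round(3),np.percentile(Q[m],[1,99],axis=0).round(3).tolist()); Q=Q[~m]
    if len(Q)<100: break
print(arm.observe()["time"])
```

```text
1420 [-0.27  0.1   0.96] [0.397 0.314 0.057] [[0.345, 0.216, 0.035], [0.45, 0.402, 0.08]]
225 [0.94 0.17 0.28] [0.356 0.312 0.03 ] [[0.342, 0.214, 0.006], [0.37, 0.391, 0.055]]
203 [-0.28  0.16  0.95] [0.395 0.32  0.055] [[0.348, 0.223, 0.03], [0.444, 0.406, 0.08]]
19.0167
```

View pics/m7.png

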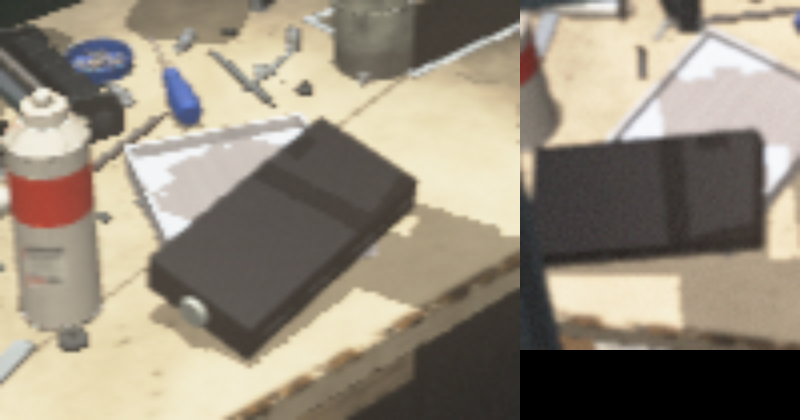

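The case now lies on its broad side over the near tray rim, with the stud facing +y at about (195,310) in the left crop. It is 96 mm wide against the 85 mm jaw opening, so I can't take it across. I plan to grip the stud, let the case hang upright from it, and regrip by the sides if needed.

Run:
```python
from h import *
s=arm.observe()
for k in range(2):
    d,W=cloud("scene"); im=d["img"].astype(int)
    v,u=np.mgrid[284:301,220:238]; g=im[284:301,220:238].mean(-1); P=W[284:301,220:238]
    m=(g>95)&(P[...,1]>.385)&(P[...,1]<.425)&(P[...,2]>.008)
    q=P[m]; print(m.sum(),"px",u[m].mean(),v[m].mean(),np.median(q,0).round(4),np.percentile(q,[5,95],axis=0).round(3).tolist())
    print(g.round(0).astype(int)[::2,::2]) if k==0 else 0
    n=arm.landmark_of('case_stud_top','scene')[:1]; print([(x['position'].round(4) if hasattr(x['position'],'round') else x['position'],x['conf']) for x in n])
print(s["ee_pos"],s["width"],arm.observe()["time"])
```

```text
48 px 227.64583333333334 292.3125 [0.3854 0.4031 0.0301] [[0.378, 0.396, 0.018], [0.41, 0.406, 0.039]]
[[ 65  68  82  90  91  88  89  89  89]
 [ 68  66  66  73  89  89  91  89  88]
 [ 78  66  67  65  66  85  89  89  89]
 [213  78  73 170 237  95  75  91  90]
 [144 141 129 118 126 198  64  70  88]
 [140 138 139 122 119 134  83  63  64]
 [196 125 137 142 128 101  66  65  64]
 [209 211 177 144 142 146 115  63  63]
 [211 214 213 178 145 146 145 144  69]]
[([0.3868, 0.3969, 0.0297], 0.74)]
49 px 227.79591836734693 292.46938775510205 [0.3845 0.4021 0.0301] [[0.378, 0.396, 0.018], [0.406, 0.406, 0.04]]
[([0.3877, 0.3981, 0.031], 0.91)]
[0.48877584 0.27160444 0.18533193] 0.0347295562146114 19.2167
```

```bash
python3 -m handwheel '[[135,0.0166,-0.0075,0,0],[135,0.0167,-0.0075,0,0],[135,0.0167,-0.0075,0,0],[135,0.0167,-0.0075,0,0],[135,0.0167,-0.0075,0,0],[135,0.0166,-0.0075,0,0],[135,0.0166,-0.0074,0,0],[135,0.0166,-0.0074,0,0],[135,0.0167,-0.0074,0,0],[135,0.0167,-0.0074,0,0],[135,0,0,0.03,0],[135,0,0,0.03,0],[135,0,0,0.03,0],[135,0,0,0.03,0],[135,0,0,0.02,0],[135,0,0,0.012,0],[135,0,0,0.012,0],[135,0,0,0,0]]' 100
python3 -m handwheel '[[135,-0.003,0,0,0],[135,-0.003,0,0,0],[135,-0.002,0,0,0],[135,0,0,0,0]]'
python3 - <<'E'
from h import *
s=arm.observe(); print(s["ee_pos"],s["ft_force"],s["width"])
d,W=cloud("scene"); cv2.imwrite("pics/s8.png",cv2.resize(d["img"][215:320,170:310,::-1],(700,525),interpolation=cv2.INTER_CUBIC))
E
```

```text
time: 20.72
ee_pos: [0.3804, 0.4184, 0.0187]
tcp_rot: [-1.983, -2.436, 0.007]
ft_force: [-0.8, 0.4, -0.7]
width: 0.0405
time: 21.05
ee_pos: [0.3842, 0.4117, 0.0224]
tcp_rot: [1.983, 2.436, 0.003]
ft_force: [-0.7, 0.0, -0.4]
width: 0.0404
[0.38423317 0.41167446 0.02236219] [-0.69194674  0.00081107 -0.37922124] 0.0404210101468729
```

View pics/s8.png

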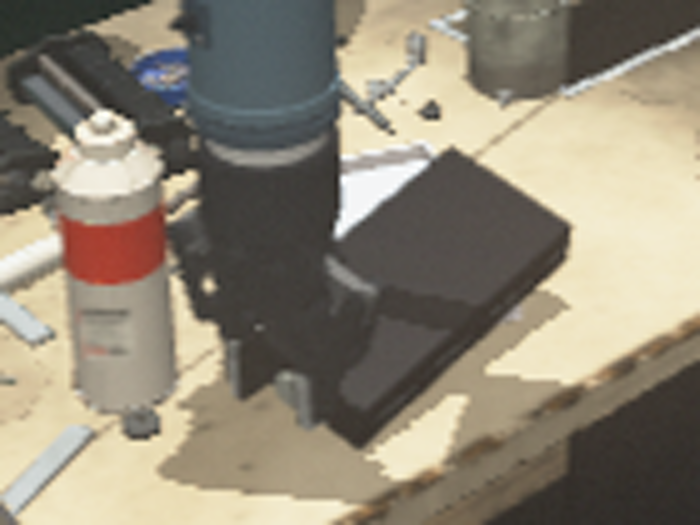

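The fingers straddle the stud at (235..300,385) with no contact yet, clear of the can. I creep in until contact, then close.

```bash
python3 -m handwheel '[[135,-0.002,0,0,0],[135,-0.002,0,0,0],[135,0,0,0,0]]'; python3 -m handwheel '[[135,-0.002,0,0,0],[135,0,0,0,0]]'
```

```text
time: 21.35
ee_pos: [0.3845, 0.4081, 0.0218]
tcp_rot: [-1.983, -2.436, -0.002]
ft_force: [0.1, 1.6, 2.2]
width: 0.0402
time: 21.52
ee_pos: [0.3849, 0.4061, 0.0216]
tcp_rot: [-1.983, -2.436, -0.001]
ft_force: [-1.0, 2.6, 2.2]
width: 0.0402
```

```bash
python3 -m handwheel '[[255,0,0,0,0],[255,0,0,0,0],[255,0,0,0,0],[255,0,0,0,0]]' 100
```

```text
time: 21.85
ee_pos: [0.3846, 0.4058, 0.0216]
tcp_rot: [-1.983, -2.437, 0.001]
ft_force: [-2.6, 1.9, 5.7]
width: 0.0162
```

```bash
python3 -m handwheel '[[255,0,0,0,0],[255,0,0,0,0]]'; python3 -m handwheel '[[135,0.001,0,0,0],[135,0,0,0,0],[135,0,0,0.008,0],[135,0,0,0,0],[135,-0.001,0,0,0]]'; python3 -m handwheel '[[255,0,0,0,0],[255,0,0,0,0],[255,0,0,0,0],[255,0,0,0,0],[255,0,0,0,0]]'
```

```text
time: 22.02
ee_pos: [0.3846, 0.4058, 0.0216]
tcp_rot: [1.983, 2.437, -0.001]
ft_force: [-2.2, 1.2, 6.1]
width: 0.0166
time: 22.43
ee_pos: [0.3842, 0.4054, 0.0123]
tcp_rot: [-1.983, -2.436, 0.003]
ft_force: [-0.8, 2.0, 0.4]
width: 0.0406
time: 22.85
ee_pos: [0.3847, 0.4058, 0.0134]
tcp_rot: [1.983, 2.436, -0.0]
ft_force: [-2.4, -0.5, 1.0]
width: 0.0176
```

Run:
```python
from h import *
d,W=cloud("scene"); cv2.imwrite("pics/s9.png",cv2.resize(d["img"][260:320,190:270,::-1],(800,600),interpolation=cv2.INTER_CUBIC))
print(arm.observe()["width"],arm.observe()["ft_force"])
for n in('case_stud','case_stud_top'): print([(np.round(r['position'],3),r['conf']) for r in arm.landmark_of(n,'scene')][:2])
```

```text
0.017460737649992245 [-0.86761522 -1.17910122  0.94542304]
[(array([0.415, 0.204, 0.058]), 0.58)]
[(array([0.384, 0.391, 0.035]), 0.61)]
```

View pics/s9.png

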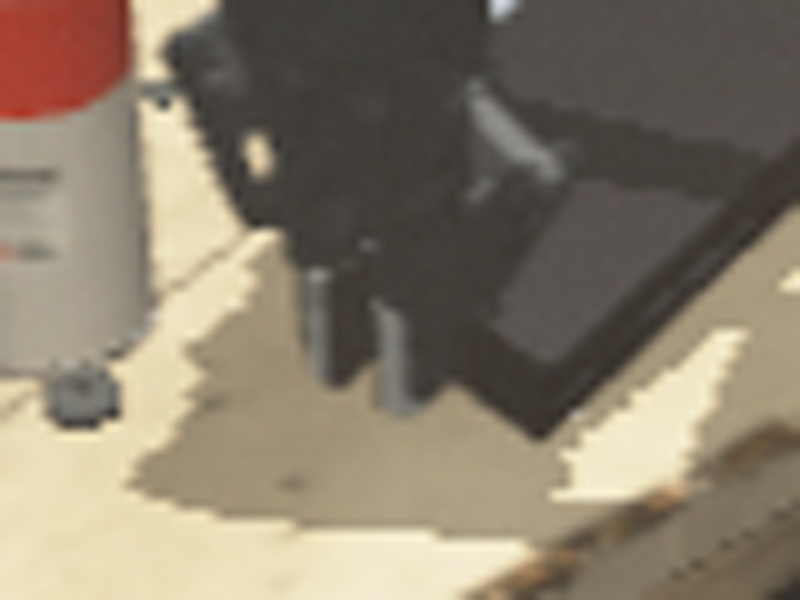

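```bash
python3 -m handwheel '[[255,0,0,-0.005,0],[255,0,0,-0.008,0],[255,0,0,-0.008,0],[255,0,0,-0.008,0],[255,0,0,0,0]]'; python3 st.py
```

```text
time: 23.42
ee_pos: [0.3862, 0.4069, 0.0448]
tcp_rot: [1.982, 2.436, 0.006]
ft_force: [-0.2, 0.0, -0.0]
width: 0.0001
tq [ 0.012 -0.009 -0.008]
[array([0.4  , 0.194, 0.043]), array([0.438, 0.384, 0.046])]
tilt 1.552
```

```bash
python3 -m handwheel '[[135,0.01,0,-0.02,0],[135,0.01,0,-0.03,0],[135,0.02,0,-0.03,0],[135,0,0,-0.03,0],[135,0,0,-0.03,0],[135,0,0,0,0]]'
cat > pl.py <<'E'
from h import *
for c in("scene","top"):
    d,W=cloud(c)
    for n in('case_stud','case_stud_top','spray_can'): print(c,n,[(np.round(r['position'],3).tolist(),round(r['conf'],2)) for r in arm.landmark_of(n,c)][:2])
    for r in arm.regions_of('case_stud',c)[:1]:
        P=W[r['pixels']]; P=P[~np.isnan(P[:,0])]; print(c,r['conf'],len(P)); rng=np.random.default_rng(0); Q=P
        for k in range(3):
            best=None
            for i in range(300):
                a=Q[rng.choice(len(Q),3,0)]; n=np.cross(a[1]-a[0],a[2]-a[0])
                if np.linalg.norm(n)<1e-7: continue
                n/=np.linalg.norm(n); m=abs((Q-a[0])@n)<.003
                if best is None or m.sum()>best[0].sum(): best=(m,n)
            m,n=best; q=Q[m]; n=np.linalg.svd(q-q.mean(0),full_matrices=False)[2][2]; n=n*np.sign(n[2])
            print(' ',m.sum(),n.round(3),q.mean(0).round(3),np.percentile(q,[1,99],axis=0).round(3).tolist(),[np.round(x,1) for x in cv2.minAreaRect((q[:,:2]*1000).astype(np.float32))]); Q=Q[~m]
            if len(Q)<80: break
print(arm.observe()["time"])
E
python3 pl.py
```

```text
time: 24.07
ee_pos: [0.3791, 0.4476, 0.1887]
tcp_rot: [1.981, 2.435, 0.017]
ft_force: [1.3, 0.9, 0.5]
width: 0.0405
scene case_stud [([0.404, 0.196, 0.041], 0.95)]
scene case_stud_top [([0.491, 0.276, -0.002], 0.63), ([0.439, 0.382, 0.047], 0.62)]
scene spray_can [([0.486, 0.441, 0.002], 0.89)]
scene 0.68 1791
  1129 [-0.002  0.003  1.   ] [0.421 0.296 0.06 ] [[0.364, 0.2, 0.057], [0.481, 0.386, 0.063]] [array([423. , 295.1]), array([195.4, 102.4]), np.float64(79.2)]
  428 [ 0.976 -0.206  0.07 ] [0.379 0.306 0.042] [[0.358, 0.211, 0.027], [0.398, 0.392, 0.057]] [array([378.5, 301.8]), array([189.2,   8.6]), np.float64(78.2)]
  82 [-0.209 -0.978  0.015] [0.439 0.385 0.046] [[0.399, 0.373, 0.03], [0.49, 0.393, 0.058]] [array([441.7, 385. ]), array([  5.5, 100.1]), np.float64(78.8)]
top case_stud [([0.405, 0.196, 0.042], 0.96)]
top case_stud_top [([0.442, 0.385, 0.044], 0.93), ([0.517, -0.271, 0.011], 0.61)]
top spray_can [([0.483, 0.445, -0.001], 0.73)]
top 0.89 2169
  1359 [-0.011 -0.004  1.   ] [0.419 0.29  0.059] [[0.363, 0.198, 0.056], [0.476, 0.385, 0.062]] [array([420.6, 291.3]), array([190.3,  97.4]), np.float64(77.4)]
  276 [-0.041 -0.003  0.999] [0.418 0.296 0.054] [[0.357, 0.195, 0.049], [0.482, 0.385, 0.057]] [array([421.6, 290. ]), array([191. , 100.3]), np.float64(77.8)]
  243 [-0.007 -0.007  1.   ] [0.408 0.276 0.063] [[0.361, 0.196, 0.061], [0.469, 0.381, 0.067]] [array([418.4, 288.2]), array([183.5,  91.5]), np.float64(76.9)]
24.5667
```

The case now lies flat and level on the tray rims: top face up at z 0.060, heading 78°, stud at (0.440, 0.387, 0.044). The can is too near for the gripper body to reach the stud, so I first push the case back and round by the robot-side corner of its top end.

```bash
python3 -m handwheel '[[255,-0.0176,0.0071,0,0],[255,-0.0176,0.0071,0,0],[255,0,0,0.03,0],[255,0,0,0.03,0],[255,0,0,0.03,0],[255,0,0,0.03,0],[255,0,0,0.02,0],[255,0,0,0.012,0],[255,0,0,0,0]]'
python3 -m handwheel '[[255,-0.005,-0.001,0,0],[255,-0.005,-0.001,0,0],[255,-0.005,-0.001,0,0],[255,-0.005,-0.001,0,0],[255,-0.005,-0.001,0,0],[255,-0.005,-0.001,0,0],[255,-0.005,-0.001,0,0],[255,-0.005,-0.001,0,0],[255,-0.005,-0.001,0,0],[255,-0.005,-0.001,0,0]]'
python3 -m handwheel '[[255,0.02,0,0,0],[255,0.02,0,-0.03,0],[255,0,0,-0.03,0],[255,0,0,-0.03,0],[255,0,0,-0.03,0]]'
python3 pl.py
```

```text
time: 25.32
ee_pos: [0.3957, 0.4119, 0.0268]
tcp_rot: [-1.982, -2.435, 0.01]
ft_force: [-1.1, -0.7, 0.4]
width: -0.0
time: 26.15
ee_pos: [0.3982, 0.3621, 0.0306]
tcp_rot: [1.983, 2.436, 0.001]
ft_force: [0.1, 2.5, 1.9]
width: 0.0003
time: 26.57
ee_pos: [0.3892, 0.4006, 0.1507]
tcp_rot: [1.982, 2.437, -0.005]
ft_force: [0.3, 0.5, 0.0]
width: -0.0003
scene case_stud [([0.419, 0.151, 0.039], 0.65), ([0.602, 0.036, -0.001], 0.19)]
scene case_stud_top [([0.445, 0.344, 0.047], 0.95), ([0.482, -0.282, 0.007], 0.3)]
scene spray_can [([0.484, 0.443, -0.001], 0.78)]
scene 0.69 1591
  1033 [-0.012  0.003  1.   ] [0.428 0.258 0.06 ] [[0.376, 0.162, 0.056], [0.482, 0.346, 0.063]] [array([429.9, 252.4]), array([189., 100.]), np.float64(83.4)]
  322 [ 0.991 -0.131  0.034] [0.386 0.261 0.043] [[0.373, 0.17, 0.029], [0.398, 0.349, 0.062]] [array([385.1, 257.4]), array([186. ,   6.7]), np.float64(82.5)]
  75 [-0.046  0.031  0.998] [0.428 0.29  0.053] [[0.374, 0.158, 0.047], [0.487, 0.351, 0.058]] [array([430.6, 256.1]), array([192.3, 101.7]), np.float64(80.5)]
top case_stud [([0.418, 0.156, 0.042], 0.59)]
top case_stud_top [([0.441, 0.345, 0.045], 0.84)]
top spray_can [([0.485, 0.446, -0.001], 0.57)]
top 0.88 2278
  1296 [-0.021  0.007  1.   ] [0.429 0.25  0.059] [[0.376, 0.156, 0.055], [0.482, 0.345, 0.062]] [array([428.9, 251.8]), array([195.3,  98.1]), np.float64(82.9)]
  354 [-0.024  0.006  1.   ] [0.417 0.257 0.062] [[0.376, 0.158, 0.06], [0.477, 0.342, 0.066]] [array([425.7, 249.2]), array([187.4,  94.4]), np.float64(83.6)]
  293 [ 0.992 -0.126  0.013] [0.383 0.252 0.042] [[0.371, 0.164, 0.026], [0.396, 0.347, 0.055]] [array([383. , 255.7]), array([189.2,   5.9]), np.float64(82.9)]
27.0667
```

The push worked: the stud is now at (0.442, 0.350, 0.043), heading 83°, with about 20 mm clear of the can. I try the stud grip again, fully overlapping it this time.

```bash
python3 -m handwheel '[[135,-0.0137,0.016,0,0],[135,-0.0137,0.016,0,0],[135,-0.0137,0.016,0,0],[135,0,0,0.03,6.3],[135,0,0,0.03,6.3],[135,0,0,0.03,6.3],[135,0,0,0.02,0],[135,0,0,0.005,0],[135,0,0,0,0],[135,0,0,0,0]]' 60; python3 -c "
from bench import arm
print(arm.observe()['ee_pos'],arm.observe()['tcp_rot'])"
```

```text
time: 27.9
ee_pos: [0.4456, 0.3713, 0.0356]
tcp_rot: [2.356, 2.078, 0.0]
ft_force: [0.4, 0.6, 0.6]
width: 0.0404
[0.44563456 0.37133587 0.03564675] [2.35577301e+00 2.07838280e+00 1.99336625e-04]
```

```bash
python3 -m handwheel '[[135,-0.004,0,0,0],[135,-0.004,0,0,0],[135,-0.003,0,0,0],[135,0,0,0,0]]'; python3 -m handwheel '[[135,-0.002,0,0,0],[135,-0.001,0,0,0],[135,0,0,0,0]]';  python3 -m handwheel '[[255,0,0,0,0],[255,0,0,0,0],[255,0,0,0,0],[255,0,0,0,0]]'
```

```text
time: 28.23
ee_pos: [0.4442, 0.3597, 0.0363]
tcp_rot: [2.356, 2.077, 0.002]
ft_force: [-0.3, 0.3, -0.5]
width: 0.0402
time: 28.48
ee_pos: [0.4436, 0.357, 0.0355]
tcp_rot: [2.356, 2.077, 0.0]
ft_force: [0.3, -0.6, 0.3]
width: 0.0404
time: 28.82
ee_pos: [0.4438, 0.3574, 0.0356]
tcp_rot: [2.356, 2.078, 0.001]
ft_force: [0.0, -0.8, 3.4]
width: 0.0197
```

```bash
python3 -m handwheel '[[130,0,0,0,0],[130,0,0,0,0],[130,0,0,0.009,0],[130,0,0,0,0]]';  python3 -m handwheel '[[255,0,0,0,0],[255,0,0,0,0],[255,0,0,0,0],[255,0,0,0,0],[255,0,0,0,0]]'
```

```text
time: 29.15
ee_pos: [0.4425, 0.3568, 0.0246]
tcp_rot: [-2.356, -2.077, 0.004]
ft_force: [-1.3, -0.1, 0.9]
width: 0.042
time: 29.57
ee_pos: [0.4436, 0.3573, 0.0264]
tcp_rot: [2.356, 2.078, 0.0]
ft_force: [0.5, -0.3, -0.0]
width: 0.02
```

```bash
python3 -m handwheel '[[130,0,0,0,0],[130,0,0,0,0],[130,-0.002,0,0,0],[130,-0.002,0,-0.003,0],[130,0,0,0,0]]';  python3 -m handwheel '[[255,0,0,0,0],[255,0,0,0,0],[255,0,0,0,0],[255,0,0,0,0],[255,0,0,0,0]]'
```

```text
time: 29.98
ee_pos: [0.4431, 0.3531, 0.0297]
tcp_rot: [2.356, 2.078, 0.0]
ft_force: [0.7, 0.0, 0.2]
width: 0.0419
time: 30.4
ee_pos: [0.4432, 0.3532, 0.0296]
tcp_rot: [2.356, 2.078, 0.0]
ft_force: [-1.8, -2.9, 5.3]
width: 0.0207
```

```bash
python3 -m handwheel '[[255,0,0,-0.004,0],[255,0,0,-0.005,0],[255,-0.001,0,-0.006,0],[255,-0.001,0,-0.006,0],[255,0,0,0,0]]' 100; python3 st.py
```

```text
time: 30.82
ee_pos: [0.4433, 0.3516, 0.0516]
tcp_rot: [2.356, 2.077, 0.003]
ft_force: [0.8, 0.3, -3.0]
width: 0.0191
tq [ 0.325 -0.016  0.046]
[array([0.416, 0.15 , 0.049]), array([0.438, 0.338, 0.07 ])]
tilt 1.455
```

```bash
python3 -m handwheel '[[255,-0.001,0,-0.008,0],[255,-0.001,0,-0.008,0],[255,-0.002,0,-0.008,0],[255,-0.002,0,-0.008,0],[255,-0.002,0,-0.008,0],[255,0,0,0,0]]' 50; python3 st.py; python3 -m handwheel '[[255,0,0,0,0],[255,0,0,0,0]]' 35;python3 st.py
```

```text
time: 31.47
ee_pos: [0.4429, 0.3435, 0.0927]
tcp_rot: [2.356, 2.077, 0.005]
ft_force: [-0.5, 0.4, -2.6]
width: 0.0191
tq [ 0.341 -0.089  0.024]
[None, array([0.439, 0.331, 0.106])]
time: 31.78
ee_pos: [0.4414, 0.3432, 0.0898]
tcp_rot: [-2.356, -2.078, 0.002]
ft_force: [-0.6, -1.1, -3.6]
width: 0.0188
tq [ 0.341 -0.113  0.047]
[array([0.418, 0.143, 0.085]), array([0.437, 0.33 , 0.107])]
tilt 1.448
```

```bash
python3 -m handwheel '[[255,0,0,0.012,0],[255,0,0,0.012,0],[255,0,0,0.009,0],[255,0,0,0,0]]' 28; python3 -m handwheel '[[255,0,0,0,0],[255,0,0,0,0],[255,0,0,0,0]]' 20;python3 st.py
```

```text
time: 32.27
ee_pos: [0.4403, 0.3426, 0.0552]
tcp_rot: [-2.356, -2.077, 0.006]
ft_force: [-0.9, -0.1, -3.7]
width: 0.0184
time: 32.52
ee_pos: [0.4423, 0.3436, 0.058]
tcp_rot: [2.356, 2.078, 0.002]
ft_force: [0.2, 0.4, -3.7]
width: 0.0186
tq [ 0.304 -0.036  0.017]
[array([0.417, 0.141, 0.056]), array([0.437, 0.333, 0.074])]
tilt 1.471
```

```bash
python3 -m handwheel '[[204,0,0,0,0],[204,0,0,0,0],[202,0,0,0,0],[202,0,0,0,0]]';python3 st.py; python3 -m handwheel '[[201,0,0,0,0],[201,0,0,0,0]]'; python3 st.py; python3 -m handwheel '[[200,0,0,0,0],[200,0,0,0,0]]'; python3 st.py
```

```text
time: 33.0
ee_pos: [0.4418, 0.3434, 0.0574]
tcp_rot: [2.356, 2.078, 0.0]
ft_force: [0.2, -0.0, -2.8]
width: 0.0193
tq [ 0.25  -0.031  0.035]
[array([0.414, 0.141, 0.054]), array([0.437, 0.331, 0.071])]
tilt 1.478
time: 33.32
ee_pos: [0.4418, 0.3434, 0.0573]
tcp_rot: [-2.356, -2.078, 0.0]
ft_force: [0.3, 0.4, -2.7]
width: 0.0185
tq [ 0.305 -0.014 -0.035]
[array([0.415, 0.142, 0.052]), array([0.434, 0.331, 0.073])]
tilt 1.457
time: 33.63
ee_pos: [0.4418, 0.3434, 0.0573]
tcp_rot: [2.356, 2.078, 0.0]
ft_force: [-0.8, -0.1, -3.6]
width: 0.0186
tq [ 0.295 -0.015 -0.003]
[array([0.42 , 0.143, 0.054]), array([0.437, 0.332, 0.073])]
tilt 1.464
```

```bash
python3 -m handwheel '[[199,0,0,0,0],[199,0,0,0,0],[199,0,0,0,0]]';python3 st.py; python3 -m handwheel '[[198,0,0,0,0],[198,0,0,0,0],[198,0,0,0,0]]'; python3 st.py
```

```text
time: 34.03
ee_pos: [0.4418, 0.3434, 0.0573]
tcp_rot: [2.356, 2.078, -0.0]
ft_force: [-0.3, 0.4, -2.5]
width: 0.0193
tq [ 0.255 -0.032 -0.018]
[array([0.415, 0.142, 0.053]), array([0.436, 0.332, 0.074])]
tilt 1.457
time: 34.43
ee_pos: [0.4418, 0.3434, 0.0573]
tcp_rot: [2.356, 2.078, 0.0]
ft_force: [0.6, 0.5, -2.5]
width: 0.0194
tq [ 0.295 -0.069 -0.019]
[array([0.415, 0.143, 0.055]), array([0.434, 0.331, 0.073])]
tilt 1.468
```

```bash
python3 -m handwheel '[[197,0,0,0,0],[197,0,0,0,0],[196,0,0,0,0],[196,0,0,0,0]]';python3 st.py; python3 -m handwheel '[[195,0,0,0,0],[195,0,0,0,0]]'; python3 st.py
```

```text
time: 34.92
ee_pos: [0.4418, 0.3434, 0.0573]
tcp_rot: [-2.356, -2.078, 0.0]
ft_force: [0.2, 0.5, -2.4]
width: 0.0199
tq [ 0.286  0.001 -0.014]
[array([0.416, 0.142, 0.054]), array([0.435, 0.333, 0.074])]
tilt 1.466
time: 35.23
ee_pos: [0.4418, 0.3434, 0.0573]
tcp_rot: [-2.356, -2.078, 0.0]
ft_force: [0.6, 0.8, -2.2]
width: 0.0202
tq [ 0.327 -0.    -0.041]
[array([0.416, 0.141, 0.051]), array([0.435, 0.332, 0.074])]
tilt 1.444
```

```bash
python3 -m handwheel '[[196,0,0,0.008,0],[196,0,0,0.009,0],[196,0,0,0.008,0],[196,0,0,0.004,0],[135,0,0,0,0],[135,0,0,-0.004,0],[135,-0.002,0,-0.004,0],[135,0,0,0,0]]' 100; python3 st.py; python3 -m handwheel '[[255,0,0,0,0],[255,0,0,0,0],[255,0,0,0,0],[255,0,0,0,0]]'
```

```text
time: 36.05
ee_pos: [0.442, 0.3414, 0.037]
tcp_rot: [2.356, 2.078, 0.002]
ft_force: [-0.3, 0.4, -0.6]
width: 0.0401
tq [ 0.129  0.021 -0.015]
[array([0.416, 0.138, 0.042]), array([0.436, 0.328, 0.049])]
tilt 1.532
time: 36.53
ee_pos: [0.4416, 0.3414, 0.0367]
tcp_rot: [2.356, 2.078, 0.0]
ft_force: [-0.1, 0.3, 5.5]
width: 0.0183
```

```bash
python3 -m handwheel '[[255,0,0,-0.004,0],[255,0,0,-0.006,0],[255,0,0,-0.008,0],[255,0,0,-0.01,0],[255,0,0,0,0]]' ; python3 st.py
```

```text
time: 36.95
ee_pos: [0.4427, 0.3421, 0.0665]
tcp_rot: [2.356, 2.077, 0.005]
ft_force: [0.6, 0.4, -3.3]
width: 0.0182
tq [ 0.281 -0.075 -0.048]
[array([0.417, 0.141, 0.045]), array([0.439, 0.33 , 0.074])]
tilt 1.412
```

```bash
python3 -m handwheel '[[255,-0.002,0,-0.012,0],[255,-0.002,0,-0.014,0],[255,-0.003,0,-0.014,0],[255,0,0,0,0],[255,0,0,0,0]]' 40; python3 st.py; python3 -m handwheel '[[255,0,0,0,0],[255,0,0,0,0]]' 20; python3 st.py
```

```text
time: 37.52
ee_pos: [0.4409, 0.3346, 0.1045]
tcp_rot: [2.356, 2.077, 0.002]
ft_force: [0.0, 0.2, -3.3]
width: 0.018
tq [ 0.293 -0.014 -0.042]
[array([0.417, 0.137, 0.08 ]), array([0.436, 0.321, 0.113])]
tilt 1.386
time: 37.83
ee_pos: [0.4402, 0.3343, 0.1034]
tcp_rot: [-2.356, -2.077, 0.002]
ft_force: [0.0, 0.0, -3.2]
width: 0.0176
tq [ 0.297 -0.032  0.037]
[array([0.414, 0.133, 0.078]), array([0.433, 0.323, 0.111])]
tilt 1.392
```

```bash
python3 -m handwheel '[[203,0,0,-0.012,0],[203,0,0,0.006,0],[201,0,0,-0.012,0],[201,0,0,0.006,0],[200,0,0,-0.012,0],[200,0,0,0.006,0]]'; python3 st.py; python3 -m handwheel '[[199,0,0,-0.012,0],[199,0,0,0.006,0],[198,0,0,-0.012,0],[198,0,0,0.006,0]]'; python3 st.py
```

```text
time: 38.48
ee_pos: [0.4421, 0.3352, 0.1235]
tcp_rot: [2.355, 2.077, 0.006]
ft_force: [1.0, 1.4, -1.6]
width: 0.0187
tq [ 0.238 -0.048  0.007]
[array([0.416, 0.135, 0.1  ]), array([0.436, 0.324, 0.131])]
tilt 1.4
time: 38.97
ee_pos: [0.4419, 0.3351, 0.1353]
tcp_rot: [2.356, 2.077, 0.006]
ft_force: [1.6, 0.2, -2.1]
width: 0.0196
tq [ 0.277 -0.093 -0.035]
[array([0.416, 0.136, 0.098]), array([0.437, 0.322, 0.144])]
tilt 1.318
```

```bash
python3 -m handwheel '[[198,0,0,-0.014,0],[198,0,0,0.01,0],[198,0,0,-0.014,0],[198,0,0,0.01,0],[198,0,0,-0.014,0],[198,0,0,0.008,0]]'; python3 st.py; python3 -m handwheel '[[197,0,0,-0.014,0],[197,0,0,0.01,0],[197,0,0,-0.014,0],[197,0,0,0.01,0]]'; python3 st.py
```

```text
time: 39.62
ee_pos: [0.4421, 0.3352, 0.149]
tcp_rot: [2.355, 2.077, 0.007]
ft_force: [1.3, -0.6, -2.9]
width: 0.0194
tq [ 0.298 -0.092  0.022]
[array([0.419, 0.151, 0.072]), array([0.435, 0.321, 0.156])]
tilt 1.093
time: 40.1
ee_pos: [0.4424, 0.3353, 0.1577]
tcp_rot: [2.355, 2.077, 0.008]
ft_force: [1.2, 0.1, -2.4]
width: 0.0197
tq [ 0.212 -0.134  0.02 ]
[array([0.421, 0.166, 0.052]), array([0.437, 0.324, 0.166])]
tilt 0.925
```

```bash
python3 -m handwheel '[[197,-0.006,0.007,-0.022,0],[197,-0.006,0.007,0.004,0],[197,-0.006,0.007,-0.022,0],[197,-0.006,0.007,0.004,0],[197,-0.006,0.007,-0.022,0],[197,-0.006,0.007,0.004,0],[197,-0.005,0.008,-0.022,0],[197,-0.005,0.008,0.004,0],[197,0,0,-0.014,0],[197,0,0,0.008,0]]'; python3 st.py
```

```text
time: 41.08
ee_pos: [0.495, 0.2813, 0.2352]
tcp_rot: [2.356, 2.075, 0.008]
ft_force: [1.5, 0.9, -2.1]
width: 0.0198
tq [ 0.14  -0.121  0.022]
[array([0.474, 0.125, 0.116]), array([0.49 , 0.269, 0.24 ])]
tilt 0.836
```

```bash
python3 -m handwheel '[[196,0,0,-0.018,0],[196,0,0,0.014,0],[196,0,0,-0.018,0],[196,0,0,0.014,0],[196,0,0,-0.018,0],[196,0,0,0.014,0],[196,0,0,-0.018,0],[196,0,0,0.016,0]]'; python3 st.py
```

```text
time: 41.9
ee_pos: [0.4943, 0.2826, 0.2515]
tcp_rot: [2.354, 2.077, 0.01]
ft_force: [1.6, 0.0, -1.0]
width: 0.0198
tq [ 0.089 -0.155  0.054]
[array([0.476, 0.167, 0.086]), array([0.489, 0.271, 0.256])]
tilt 0.532
```

```bash
python3 -m handwheel '[[196,0,0,-0.018,0],[196,0,0,0.018,0],[196,0,0,-0.018,0],[196,0,0,0.018,0],[196,0,0,-0.018,0],[196,0,0,0.018,0],[195,0,0,-0.018,0],[195,0,0,0.018,0]]'; python3 st.py
```

```text
time: 42.72
ee_pos: [0.4945, 0.2826, 0.2527]
tcp_rot: [2.354, 2.076, 0.011]
ft_force: [1.7, -0.1, -1.2]
width: 0.0203
tq [ 0.087 -0.207 -0.004]
[array([0.476, 0.17 , 0.089]), array([0.489, 0.271, 0.254])]
tilt 0.525
```

```bash
python3 -m handwheel '[[196,0.005,0,0,0],[196,0.01,0,0,0],[196,0.016,0,0,0],[196,0.022,0,0,0],[196,-0.022,0,0,0],[196,-0.016,0,0,0],[196,-0.01,0,0,0],[196,-0.005,0,0,0],[196,0,0,0,0]]'; python3 st.py
```

```text
time: 43.62
ee_pos: [0.4926, 0.281, 0.2487]
tcp_rot: [2.357, 2.076, 0.0]
ft_force: [-0.1, -0.2, -2.3]
width: 0.02
tq [ 0.082  0.028 -0.037]
[array([0.48 , 0.213, 0.069]), array([0.487, 0.276, 0.248])]
tilt 0.327
```

```bash
python3 -m handwheel '[[196,0.005,0,0,0],[196,0.01,0,0,0],[196,0.016,0,0,0],[196,0.024,0,0,0],[196,-0.024,0,0,0],[196,-0.016,0,0,0],[196,-0.01,0,0,0],[196,-0.005,0,0,0]]'; python3 st.py
```

```text
time: 44.43
ee_pos: [0.4923, 0.2811, 0.2482]
tcp_rot: [2.356, 2.077, -0.001]
ft_force: [-0.4, -1.6, -3.2]
width: 0.0204
tq [-0.138 -0.001 -0.006]
[array([0.482, 0.237, 0.062]), array([0.488, 0.278, 0.25 ])]
tilt 0.207
```

```bash
python3 -m handwheel '[[196,0.005,0,0.003,0],[196,0.01,0,0.003,0],[196,0.016,0,0.003,0],[196,0.024,0,0.003,0],[196,-0.024,0,0.003,0],[196,-0.016,0,0.003,0],[196,-0.01,0,0.003,0],[196,-0.005,0,0.003,0]]'; python3 st.py
```

```text
time: 45.25
ee_pos: [0.4922, 0.2815, 0.2236]
tcp_rot: [2.356, 2.078, -0.002]
ft_force: [-0.4, -0.5, -3.2]
width: 0.0203
tq [-0.227  0.045 -0.017]
[array([0.484, 0.261, 0.033]), array([0.489, 0.279, 0.226])]
tilt 0.087
```

```bash
python3 -m handwheel '[[196,-0.003,0,0.005,0],[196,-0.003,0,0.005,0],[196,-0.003,0,0.004,0],[196,-0.002,0,0.003,0],[196,-0.002,0,0.002,0],[196,0,0,0,0]]'; python3 st.py
```

```text
time: 45.9
ee_pos: [0.4911, 0.2687, 0.2068]
tcp_rot: [2.356, 2.077, 0.003]
ft_force: [-1.6, -0.7, 5.1]
width: 0.0204
tq [-0.006  0.482  0.053]
[array([0.486, 0.265, 0.014]), array([0.486, 0.268, 0.207])]
tilt 0.012
```

```bash
python3 -m handwheel '[[196,0,0,-0.001,0],[185,0,0,0,0],[165,0,0,0,0],[140,0,0,0,0],[110,0,0,0,0],[110,0,0,-0.005,0],[110,0,0,-0.015,0],[110,0,0,-0.03,0],[110,0,0,-0.03,0],[110,0,0,-0.02,0],[110,0,0,0,0]]'; python3 st.py
python3 - <<'E'
from h import *
print([(np.round(r['position'],3).tolist(),round(r['conf'],2)) for r in arm.landmark_of('case_bar_1','scene')][:3],[np.round(r['position'],3).tolist() for n in('spray_can','jar','tape') for r in arm.landmark_of(n,'scene')[:1]])
s=arm.observe();print(s['time'],s['ft_force'])
E
```

```text
time: 46.97
ee_pos: [0.4929, 0.2694, 0.3121]
tcp_rot: [2.353, 2.075, 0.014]
ft_force: [0.5, 0.5, 0.7]
width: 0.0486
tq [ 0.024 -0.102  0.008]
[array([0.489, 0.262, 0.01 ]), array([0.491, 0.274, 0.003])]
tilt 2.125
[([0.519, -0.274, 0.011], 0.88), ([0.476, -0.281, 0.008], 0.82)] [[0.488, 0.44, -0.002], [0.604, 0.034, 0.0]]
47.3167 [ 0.31728702 -0.34736695  0.64389188]
```

Run:
```python
from h import *
d,W=cloud("scene")
m=(W[...,2]>.12)&(W[...,2]<.225)&(abs(W[...,0]-.487)<.08)&(abs(W[...,1]-.266)<.06); p=W[m]
print(m.sum(),np.percentile(p,[2,50,98],axis=0).round(3).tolist() if m.sum() else None)
a=[(np.round(r['position'],3).tolist(),round(r['conf'],2)) for n in('case_stud','case_stud_top') for r in arm.landmark_of(n,"scene")]; print(a)
arm.close_job(); print(arm.observe()['time'])
```

```text
792 [[0.44, 0.258, 0.122], [0.468, 0.282, 0.173], [0.535, 0.294, 0.209]]
[([0.49, 0.266, 0.012], 0.89), ([0.479, -0.283, 0.008], 0.26), ([0.488, 0.265, 0.206], 0.62), ([0.385, 0.006, 0.005], 0.46)]
the job is handed in; nothing more can be done
the job is handed in; nothing more can be done
```

The case with the stud ended upright and released inside the tray, and I handed in at about 47.5 s. However, I dropped it once on the way, which may have failed the job.

**What happened**
- **Tip and lift:** I pushed the case's top from behind until it leaned on the front bar, measured at about 0.64 rad with its foot in the slot. I then gripped it by its sides and lifted it out.
- **The drop:** It stayed tilted in the grip. When I eased the fingers over the tray to let it swing upright, it slid out from low height and fell across the tray rim. The 60 N tray contact limit may have been passed then. I never measured that force.
- **Second fall:** My first try at gripping the stud slipped as I lifted, and the case dropped back onto the tray rims.
- **Recovery:** It lay on its broad side, too wide for the jaws. So I nudged it clear of the can and picked it up by its stud instead of its sides. I shook it upright above the tray, lowered it to the floor and let go.

**Last checks**
- **Case pose:** The foot measured (0.490, 0.266, 0.012) and the top (0.488, 0.265, 0.206). That is a tilt of about 0.01 rad, on the tray floor and near the tray centre. The depth points reach z = 0.209, as they should for a standing case.
- **One false reading:** Just before that, a check gave a tilt of 2.1 rad. The network had taken the tray for the case top, and the next picture did not repeat it.
- **Gripper:** It was about 100 mm above the stud, with a contact force near zero.
- **Other objects:** The can and beaker were where they started, within measuring error. Two of the other three cases were still at their starting places. The third, the one nearest the robot, was not picked up in the last check. The tape roll was not found by name; only a stray detection lay at its starting place.

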